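# Vent the cleaner jug and take off its push-and-turn safety cap

## Robot

A 7-joint arm with a two-finger parallel gripper is mounted at the origin on a cart in front of the work surface, level with it; the furniture and walls round the work are solid. World frame = base frame: x ahead of the robot, y to its left, z up, the work surface at z = 0. Lengths are in m, angles in rad, forces in N, time in s.
With the tool pointing down it reaches from about 0.4 to 0.925 m from the base axis. Payload 4.1 kg.
Tool frame: the origin (TCP) lies at the very end of the fingers, on their centre line; the grasp point (between the pads) lies 19 mm behind it; z points along the fingers, y is the line along which they close (so a half turn about z gives the same grasp; the last joint's range is limited). The gripper opens to 85 mm and grips with 20 to 120 N. Pads are 22 mm wide; open, the fingers measure 114 mm over their backs; the gripper's body (76 mm by 85 mm) begins 54 mm behind the grasp point. The pads swing forward as they close: fully open they stand 13 mm farther back than shut.
Start: joints at [-1.268, 0.398, 0.045, 1.537, -0.019, 1.207, -0.051], TCP at [0.254, 0.598, 0.231] pointing down, gripper open.
Joint ranges: [-2.82, 2.82], [-0.49, 2.23], [-1.37, 1.46], [0, 2.46], [-1.36, 4.5], [0.23, 2], [-2.94, 2.94]. Speed limits (rad/s): [2.57, 2.57, 3.14, 3.14, 3.14, 3.14, 3.14].

## Interface

Orientations are given as a unit quaternion [w, x, y, z].
In Python, from station import robot gives the robot as it stands. The module is installed in compiled form; this text tells all that it offers.
- The arm moves only by the shell command python3 -m pendant 'ROWS' [FORCE]. ROWS is JSON, a list of rows, each a list of 3 entries, a list of its own where there are three numbers: the shift along the tool's x, y, z in mm, then the turn about the tool's z in degrees, then the finger opening in mm, from 0 to 85.4. In form: [[[x, y, z], spin, fingers], ...]. A call has 1 to 10 rows; each row is the pose to reach, as a shift and turn from the pose commanded when the call began, along the tool's axes at that moment; what a row does not reach only later rows make up. A row lasts 1/8 s, in which the tool goes at most 62.5 mm and 10.7 degrees, less where a joint would pass 70% of its speed; a pose out of reach is approached as far as the arm can. A call with a gripper value outside its range is refused whole. The fingers move at their own pace and stop on an object; FORCE is the grip in N (left out, the last holds). Time passes only in rows, so rows that repeat a pose let the fingers close. It gives the time, the measured TCP pose, the force, the opening and the grip force at its end, in the units of the state.
- robot.get_obs(): the state, without advancing time (a new reading comes with each control period).
- robot.camera(name): name is "side" or "top" or "wrist"; returns the picture (400x640x3 uint8, red, green, blue); there is no depth.
- robot.get_calibration(name): a dict with "fx", "fy", "cx", "cy" (pixels), "k1" (the pictures are not rectified: a ray, as slopes to the right and down, at radius r is drawn at 1 + k1 r^2 times it, then the intrinsics apply), "R" (3x3) and "t" (3): a world point X has camera coordinates R X + t. Camera axes: x right, y down, z forward; pixel columns grow to the right and rows downward; lengths in m; the calibration is good to about 2 mm. A picture is of the moment at which its call begins: read the wrist's pose just before it. get_calibration takes no time and is no camera call; for the wrist camera it gives the pose at the moment of the call.
- robot.close_job(): hands the job in; it is judged then, once.
The state is a dict: "clock": time; "joint_pos": joint angles; "joint_vel": joint speeds; "joint_torque": joint torques, N m; "position": TCP position; "eef_rot": TCP orientation; "force": force on the tool from outside, world axes, zero at the start; "moment": the same for the moment, N m; "finger_gap": finger opening in m; "gripper_force": force on a finger pad.
Only numpy, scipy, OpenCV 4.12 (cv2) and the standard library are available. Lean on these libraries where they do the work, as an engineer would, in place of code of your own. Each camera call takes 0.05 s, during which the arm holds its last target. There are 200 camera calls.

## Task

Vent the white counter-cleaner jug by pushing its red sprung vent plunger all the way down for a moment and letting it spring back up; then press the green safety cap down, twist it about a sixth of a turn anticlockwise (seen from above) until it stops, and lift it off. Finish while still holding the cap level and still in the gripper, straight above the neck and at least 5 cm clear of it, with the other things on the counter left where they are.

Things in the scene. Friction and masses are not known exactly. Their poses are not given: they have to be found in the camera images.
- jug: White plastic jug fixed in a dark steel dock screwed to the counter (it cannot move). Dock 136 x 226 mm with a rim 34 mm high; jug 112 mm (its x) by 204 mm (its y), flat shoulder 125 mm above the counter. Origin: centre of the dock's underside, on the counter; z up. The cap's axis stands at jug (x 0, y -55 mm), the vent's at jug (x 0, y +55 mm). It is turned anywhere within +-1.2 rad.
- neck (a point): Centre of the top of the jug's 30 mm neck, 161 mm above the counter (hidden under the cap at the start). The neck carries a collar of 48 mm diameter whose top is 15.5 mm above the shoulder: the pressed cap's rim stops on it.
- vent_top (a point): Centre of the flat top of the red vent plunger, 23 mm in diameter, on a grey boss of 33 mm diameter, 16 mm high; at rest the top is 159 mm above the counter, 18 mm above the boss.
- vent (a joint): Stroke of the vent plunger in m: 0 at rest (up), 0.010 fully down at its hard stop. Its spring pushes back with about 2 N at rest and 6.3 N fully down.
- cap: Green round safety cap, loose, about 40 g, 50 mm in diameter (16 upright facets, centred at multiples of 22.5 deg from its x axis), 27 mm high. Origin: centre of its lower rim, 147 mm above the counter when locked; z up. Two inner lugs lie on its x axis (white marks on top); locked, its x axis is parallel to the jug's. A spring pushes it up: 3.6 N locked, about 9 N pressed home.
- cap_grip (a point): Point on the cap's axis 18 mm above its lower rim, where the skirt is gripped. How it works: pressed down 4 mm or more (it stops at 6.5 mm) it can turn; keep it down while turning. Anticlockwise from above it comes free 1.0 rad from locked, with a hard stop at about 1.2 rad; there it lifts straight off. The other way it is blocked.
- jam_2: Bystander: jam jar, 62 mm in diameter, 85 mm high, standing loose on the counter; origin at the centre of its underside.
- card_reader: Bystander: small white square card reader, 68 x 68 x 14 mm, loose; origin at the centre of its underside.
- price_stand_1: Bystander: bent black price stand, 47 x 88 x 58 mm, loose; origin at the centre of its underside.
There are look-alikes about, which are no part of the job. Of the things like the cap, leave any that is black; of the rest the larger one is meant.

How it is judged:
By the outcome, as a careful person would: the job done as asked, in the order asked, and still so for the second after the job is handed in, while the arm keeps its last pose, push and grip.
It also fails if it takes over 45 s, if anything falls off the work surface, if the arm or the gripper's body presses on something with over 40 N, if the wrist force passes 120 N, or if a joint passes its speed limit or range.

## Working session

There is one attempt and no reset: what is moved stays moved. The work goes in short steps, Python scripts to look and compute and a shell command to move; the robot and the scene stay as the last step left them, time stands still between calls to the robot, and variables do not carry over. Pictures are saved under pics/ and viewed, at most 10 in all, crops included, and the job is handed in when it is done.

```bash
mkdir -p pics; python3 - <<'E'
from station import robot
import cv2
for n in("top","side"):
    im=robot.camera(n); cv2.imwrite(f"pics/{n}0.png",im[:,:,::-1])
    c=robot.get_calibration(n); print(n,{k:(v.tolist() if hasattr(v,'tolist') else v) for k,v in c.items()})
o=robot.get_obs();print(o["clock"],o["position"],o["eef_rot"],o["force"])
E
```

```text
top {'fx': 394.3436613738502, 'fy': 394.3436613738502, 'cx': 319.4990345467078, 'cy': 193.7500275283993, 'k1': -0.08452871956088687, 'R': [[-0.02350907788235935, -0.999643344611551, -0.012669129052650207], [-0.9883884133528881, 0.0251435842012286, -0.14985374377464267], [0.15011884494253774, 0.008999097029550741, -0.9886270017786136]], 't': [0.006227007997950172, 0.5921241256112417, 1.0825223076464974]}
side {'fx': 402.27729526137557, 'fy': 402.27729526137557, 'cx': 316.2076108917179, 'cy': 205.6692490782849, 'k1': -0.05152408597058425, 'R': [[0.9998703126843355, -0.012904552988287549, -0.009634849490367766], [-0.015454036533390164, -0.6005040714983614, -0.7994723465315832], [0.004531066911247644, 0.799517562425031, -0.6006256211706111]], 't': [-0.6004290605273792, 0.10859686477888057, 1.2898423051007029]}
0.1 [0.25395542 0.5977307  0.23036775] [-1.10705769e-04  1.99501029e-01  9.79897233e-01 -8.60304803e-04] [ 1.00559992 -0.76567501  0.10743891]
```

View pics/top0.png

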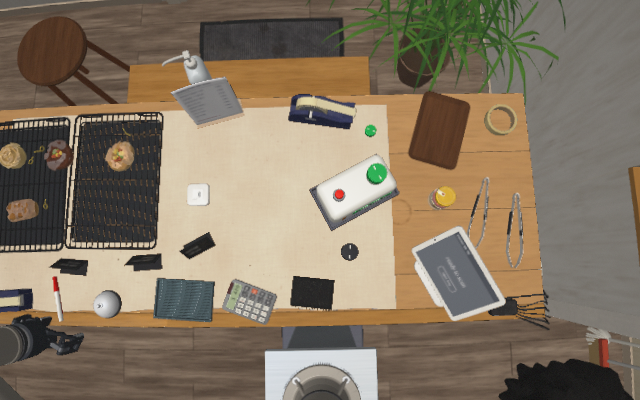

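View pics/side0.png

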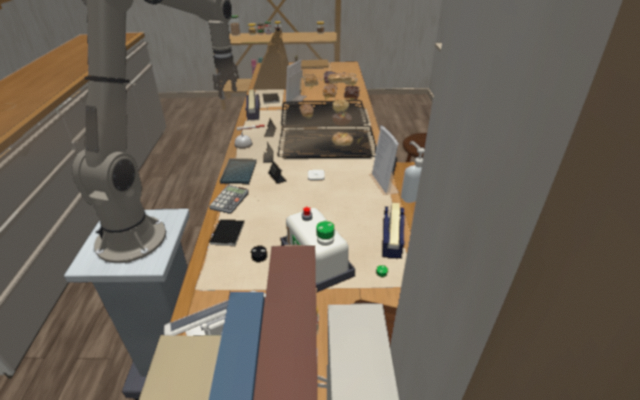

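Top view: there are three cap-like things. One is the large green cap on the white jug at (377,173), another a small green one on the counter at (370,130), and the third a black one at (349,251). The large green one on the jug is meant, because it is not black and is the larger. The red vent is at (339,195). I'll confirm this in a crop.

```bash
cat > h.py <<'E'
import numpy as np, cv2
from station import robot
def ray(c,u,v):
    p=cv2.undistortPoints(np.array([[[u,v]]],float),np.array([[c['fx'],0,c['cx']],[0,c['fy'],c['cy']],[0,0,1]]),np.array([c['k1'],0,0,0,0]))[0,0]
    R=np.array(c['R']);t=np.array(c['t'])
    return -R.T@t, R.T@np.array([p[0],p[1],1])
def atz(c,u,v,z):
    o,d=ray(c,u,v); return o+d*(z-o[2])/d[2]
def proj(c,X):
    x=np.array(c['R'])@X+np.array(c['t']); s=x[:2]/x[2]; s=s*(1+c['k1']*(s@s)); return s*[c['fx'],c['fy']]+[c['cx'],c['cy']]
E
python3 - <<'E'
from h import *
c=robot.get_calibration("top")
im=cv2.imread("pics/top0.png")
cv2.imwrite("pics/crop.png",cv2.resize(im[110:270,290:420],None,fx=3.7,fy=3.7,interpolation=cv2.INTER_CUBIC)[:600])
hsv=cv2.cvtColor(im,cv2.COLOR_BGR2HSV)
def cen(m,lab,z):
    n,_,s,ce=cv2.connectedComponentsWithStats(m)
    for i in range(1,n):
        if s[i,4]>25: 
            x,y=ce[i]
            if 300<x<410 and 110<y<260: print(lab,s[i],ce[i],atz(c,x,y,z))
cen(cv2.inRange(hsv,(45,100,60),(80,255,255)),"green",.170)
cen(cv2.inRange(hsv,(0,130,90),(8,255,255))|cv2.inRange(hsv,(172,130,90),(180,255,255)),"red",.157)
E
```

```text
green [365 125  11  12  96] [369.78125    130.23958333] [ 0.73706041 -0.1443203   0.17      ]
green [367 164  20  20 296] [376.32432432 173.23310811] [ 0.62242564 -0.15594068  0.17      ]
red [335 190   9   9  63] [338.79365079 193.84126984] [ 0.5735431  -0.05883507  0.157     ]
```

View pics/crop.png

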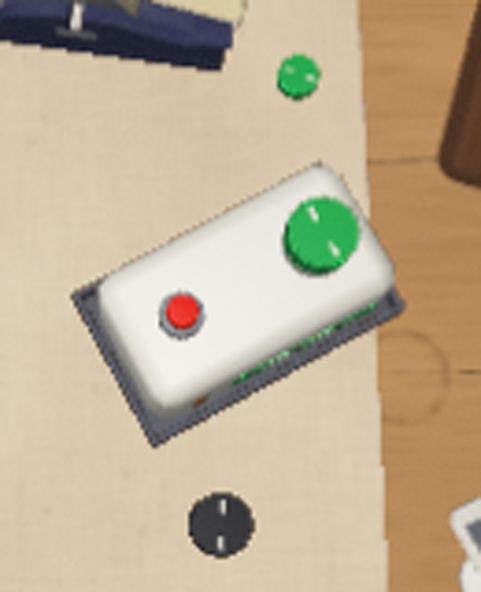

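The crop confirms it: the cap is the large green one with white marks, on the jug next to the red vent. The measured cap-to-vent distance is 108.7 mm against 110 mm expected. The jug's x axis is at about 26.7°. Next I move above the jug with the fingers shut and the yaw set for a facet.

```bash
python3 -m pendant '[[[-30,-26,-40],10,85],[[-88,-75,-90],20,60],[[-145,-125,-90],30,30],[[-200,-174,-90],40,0],[[-255,-222,-90],50,0],[[-310,-270,-90],60,0],[[-365,-318,-90],70,0],[[-420,-366,-90],80,0],[[-475,-414,-90],90,0],[[-530,-462,-90],100,0]]'; python3 -m pendant '[[[-20,-5,0],8,0],[[-20,-5,0],8,0],[[-20,-5,0],8,0]]'; python3 - <<'E'
from h import *
o=robot.get_obs();c=robot.get_calibration("wrist");im=robot.camera("wrist")
cv2.imwrite("pics/w1.png",im[:,:,::-1]);np.savez("w1.npz",**{k:np.array(v) for k,v in c.items()})
print(o["clock"],o["position"],o["eef_rot"],o["joint_pos"],o["force"])
for X in([.6225,-.156,.17],[.5735,-.0588,.159]): print(proj(c,np.array(X)))
E
```

```text
clock: 1.35
position: [0.5127, 0.0648, 0.3211]
eef_rot: [-0.0, 0.88, 0.475, 0.0]
force: [-0.3, 0.4, -0.4]
finger_gap: -0.0
gripper_force: 0.0
clock: 1.72
position: [0.4974, 0.0543, 0.3211]
eef_rot: [-0.0, 0.909, 0.417, 0.0]
force: [-0.5, 0.3, -0.0]
finger_gap: 0.0001
gripper_force: 0.0
1.725 [0.49738483 0.05430445 0.32107   ] [-3.66067848e-04  9.09107657e-01  4.16561019e-01  2.29031799e-04] [-0.78288248  0.07374452  0.63000714  1.76640058 -0.04573233  1.31558107
 -0.85410598] [-0.48469039  0.28462387 -0.0336868 ]
[522.05536943 248.40989726]
[435.99150317 211.32267804]
```

View pics/w1.png

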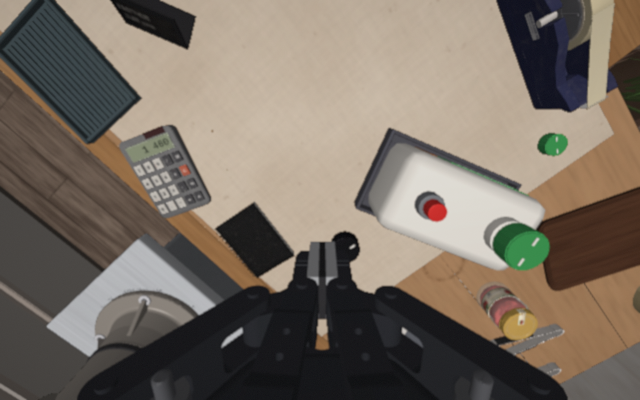

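The wrist view agrees with the estimates: vent at (435,211) and cap at (521,248), against predictions of (436,211) and (522,248). I move in above the vent and refine both from near.

```bash
python3 -m pendant '[[[-18,60,0],0,0],[[-36,100,0],0,0],[[-36,131,0],0,0],[[-36,131,50],0,0],[[-36,131,100],0,0],[[-36,131,120],0,0],[[-36,131,120],0,0],[[-36,131,120],0,0]]'; python3 - <<'E'
from h import *
o=robot.get_obs();c=robot.get_calibration("wrist");im=robot.camera("wrist")
cv2.imwrite("pics/w2.png",im[:,:,::-1])
print(o["clock"],o["position"],o["eef_rot"],o["force"])
w={k:v for k,v in np.load("w1.npz").items()}
print("w1 vent",atz(w,434.5,211,.158),"cap",atz(w,521.5,248.5,.174))
for X in([.6225,-.156,.174],[.5735,-.0588,.159],o["position"]): print(proj(c,np.array(X)))
E
```

```text
clock: 2.78
position: [0.5737, -0.0599, 0.2022]
eef_rot: [0.0, 0.91, 0.415, 0.001]
force: [0.1, 0.1, 0.8]
finger_gap: -0.0
gripper_force: 0.0
2.775 [ 0.57372154 -0.05988092  0.20223265] [4.13328797e-04 9.09624862e-01 4.15429484e-01 8.84956160e-04] [0.05783286 0.05837567 0.84074939]
w1 vent [ 0.57249892 -0.05791174  0.158     ] cap [ 0.62097949 -0.15203123  0.174     ]
[462.0819203  284.43934288]
[319.57846788 222.13481045]
[320.66416996 252.83831635]
```

View pics/w2.png

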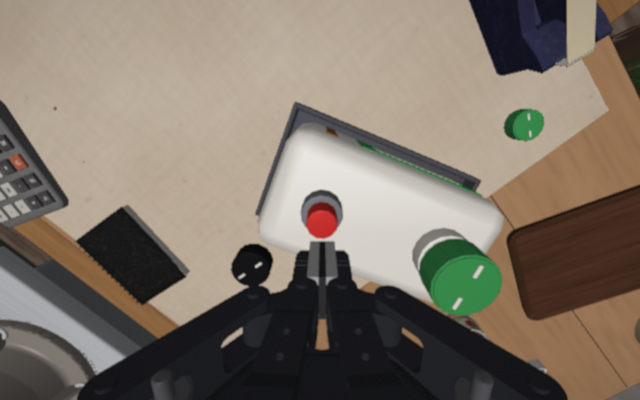

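Near view: vent top centre at about (322,220), cap top centre at about (466,284). I convert both.

```bash
python3 - <<'E'
from h import *
c=robot.get_calibration("wrist")
v=atz(c,322,220,.159);k=atz(c,466,284,.174);print(v,k,np.linalg.norm((v-k)[:2]),np.degrees(np.arctan2(*(v-k)[:2][::-1]))-90)
E
```

```text
[ 0.57592521 -0.0590431   0.159     ] [ 0.62487727 -0.15812218  0.174     ] 0.11051230058935302 26.29262169340184
```

```bash
python3 -m pendant '[[[1.5,0.4,25],0,0],[[1.5,0.4,38],0,0],[[1.5,0.4,44],0,0],[[1.5,0.4,48],0,0],[[1.5,0.4,51],0,0],[[1.5,0.4,53],0,0],[[1.5,0.4,53],0,0]]'
```

```text
clock: 3.7
position: [0.5739, -0.0594, 0.1491]
eef_rot: [-0.001, 0.91, 0.415, 0.0]
force: [-3.9, 1.2, 6.7]
finger_gap: -0.0003
gripper_force: 3.6
```

```bash
python3 -m pendant '[[[0,0,1],0,0],[[0,0,2],0,0],[[0,0,2],0,0],[[0,0,2],0,0]]'
```

```text
clock: 4.2
position: [0.574, -0.0594, 0.1489]
eef_rot: [-0.001, 0.91, 0.415, 0.001]
force: [-7.6, 1.9, 17.8]
finger_gap: -0.0001
gripper_force: 8.9
```

The plunger bottomed at z = 0.149, with the force rising to 18 N and no further travel. I release it and go above the cap.

```bash
python3 -m pendant '[[[0,0,-15],0,0],[[0,0,-40],0,0],[[0,0,-85],0,30],[[-20,50,-90],0,80],[[-41,101,-90],0,80],[[-41,101,-90],0,80],[[-41,101,-90],0,80],[[-41,101,-90],0,80]]'; python3 - <<'E'
from h import *
o=robot.get_obs();c=robot.get_calibration("wrist");im=robot.camera("wrist")
cv2.imwrite("pics/w3.png",im[:,:,::-1])
print(o["clock"],o["position"],o["eef_rot"],o["force"],o["finger_gap"],o["joint_pos"][6])
for X in([.624,-.157,.174],[.575,-.059,.159],o["position"]): print(proj(c,np.array(X)))
E
```

```text
clock: 5.2
position: [0.6232, -0.155, 0.236]
eef_rot: [-0.001, 0.91, 0.416, 0.0]
force: [-0.2, -0.6, 1.6]
finger_gap: 0.08
gripper_force: 0.0
5.2 [ 0.62323839 -0.15502933  0.23600118] [-5.28018607e-04  9.09548921e-01  4.15596460e-01  2.51929841e-04] [-0.15615278 -0.59115666  1.61627723] 0.07998837995056216 -0.2751245821032116
[323.41715983 214.66437977]
[193.57210885 157.31921357]
[320.62928511 252.81699667]
```

View pics/w3.png

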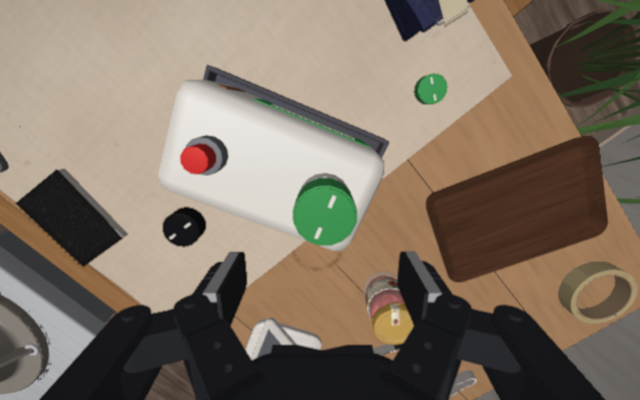

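```bash
python3 - <<'E'
from h import *
c=robot.get_calibration("wrist")
o=robot.get_obs();p=np.array(o["position"])
v=atz(c,198.5,158,.159);k=atz(c,325.2,215.5,.174);print(v,k,np.linalg.norm((v-k)[:2]),np.degrees(np.arctan2(*(v-k)[:2][::-1]))-90)
w,x,y,z=o["eef_rot"];from scipy.spatial.transform import Rotation as R
print(R.from_quat([x,y,z,w]).inv().apply(k-p)*1000)
a,b=atz(c,332,202,.174),atz(c,319,233,.174);print(np.degrees(np.arctan2(*(a-b)[:2][::-1])))
E
```

```text
[ 0.57745851 -0.06186958  0.159     ] [ 0.62457396 -0.15846656  0.174     ] 0.10747484065323354 26.000935263998045
[-1.76871201  3.27229831 62.10379983]
28.01850228959055
```

```bash
python3 -m pendant '[[[-1.5,2.7,40],0,75],[[-1.5,2.7,75],0,70],[[-1.5,2.7,94],0,65],[[-1.5,2.7,94],0,60],[[-1.5,2.7,94],0,45],[[-1.5,2.7,94],0,45],[[-1.5,2.7,94],0,45],[[-1.5,2.7,94],0,45]]' 25
```

```text
clock: 6.25
position: [0.6241, -0.1588, 0.1434]
eef_rot: [-0.001, 0.91, 0.415, 0.0]
force: [-2.5, 3.8, 4.4]
finger_gap: 0.0493
gripper_force: 30.3
```

Gripped at 49.3 mm. I firm the grip and press down.

```bash
python3 -m pendant '[[[0,-0.7,0],0,40],[[0,-0.7,0],0,40],[[0,-0.7,3],0,40],[[0,-0.7,6],0,40],[[0,-0.7,8],0,40],[[0,-0.7,9],0,40],[[0,-0.7,9],0,40]]' 70
```

```text
clock: 7.12
position: [0.6243, -0.1588, 0.1371]
eef_rot: [-0.001, 0.91, 0.415, 0.001]
force: [-7.6, 6.1, 21.5]
finger_gap: 0.0486
gripper_force: 75.9
```

```bash
python3 -m pendant '[[[0,-0.5,-1],0,40],[[0,-0.5,-1],-8,40],[[0,-0.5,-1],-16,40],[[0,-0.5,-1],-24,40],[[0,-0.5,-1],-32,40],[[0,-0.5,-1],-40,40],[[0,-0.5,-1],-48,40],[[0,-0.5,-1],-56,40],[[0,-0.5,-1],-60,40],[[0,-0.5,-1],-60,40]]'; python3 -c "
from station import robot
o=robot.get_obs();print(o['position'],o['eef_rot'],o['moment'],o['force'])"
```

```text
clock: 8.38
position: [0.6255, -0.1591, 0.1372]
eef_rot: [0.002, 0.581, 0.814, 0.002]
force: [-3.4, 4.0, 12.8]
finger_gap: 0.0489
gripper_force: 74.8
[ 0.62548    -0.15910021  0.13724837] [0.00211287 0.58065578 0.81414456 0.00173995] [0.8029592  0.78465714 0.0607871 ] [-3.44985596  4.01572464 12.79814023]
```

```bash
python3 -m pendant '[[[0,0,0],-4,40],[[0,0,0],-7,40],[[0,0,0],-9,40],[[0,0,0],-10,40],[[0,0,0],-10,40]]'; python3 - <<'E'
from h import *
o=robot.get_obs();c=robot.get_calibration("wrist");im=robot.camera("wrist");print(o['eef_rot'],o['moment'],o['joint_pos'])
cv2.imwrite("pics/w4.png",im[:,:,::-1])
E
```

```text
clock: 9.0
position: [0.6249, -0.1594, 0.1372]
eef_rot: [0.002, 0.509, 0.861, 0.001]
force: [-4.7, 3.8, 13.2]
finger_gap: 0.0485
gripper_force: 74.8
[0.00180301 0.50861795 0.86098932 0.00138883] [ 0.78599284  1.09872524 -0.49574785] [-0.08847825  0.49324571  0.37371675  1.66090348 -0.20595975  1.02191217
  0.85555407]
```

View pics/w4.png

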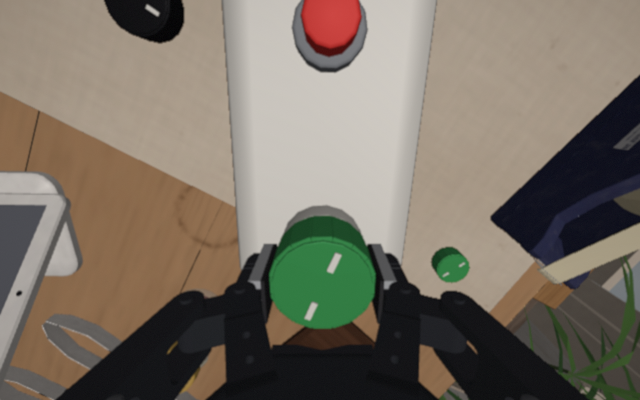

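The cap turned with the gripper: its marks at (334,263) and (310,311) keep their angle to the fingers. The moment rose from 0.06 to −0.5 N m, so it is at the stop. Lifting.

```bash
python3 -m pendant '[[[0,0,0],1,40],[[0,0,-5],1,40],[[0,0,-10],1,40],[[0,0,-16],1,40],[[0,0,-22],1,40],[[0,0,-30],1,40],[[0,0,-45],1,40],[[0,0,-65],1,40],[[0,0,-85],1,40],[[0,0,-95],1,40]]'; python3 -m pendant '[[[0,0,0],0,40],[[0,0,0],0,40],[[0,0,0],0,40],[[0,0,0],0,40]]'; python3 - <<'E'
from h import *
o=robot.get_obs();im=robot.camera("wrist");im2=robot.camera("side");print(o['eef_rot'],o['moment'])
s=cv2.resize(im2[150:310,220:420],(640,512),interpolation=cv2.INTER_CUBIC)
cv2.imwrite("pics/w5.png",im[:,:,::-1]);cv2.imwrite("pics/s5.png",s[:,:,::-1])
E
```

```text
clock: 10.3
position: [0.6239, -0.1597, 0.2315]
eef_rot: [0.001, 0.515, 0.857, 0.0]
force: [0.7, 0.4, -0.5]
finger_gap: 0.049
gripper_force: 74.2
clock: 10.8
position: [0.623, -0.1589, 0.2286]
eef_rot: [-0.001, 0.515, 0.857, -0.0]
force: [0.9, 0.8, 0.4]
finger_gap: 0.0486
gripper_force: 74.2
[-5.05514810e-04  5.15169606e-01  8.57088086e-01 -1.84776406e-04] [-0.01133398  0.02597303 -0.0001939 ]
```

View pics/w5.png

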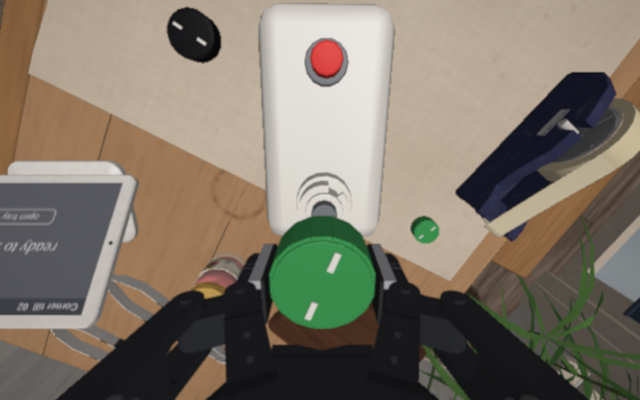

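View pics/s5.png

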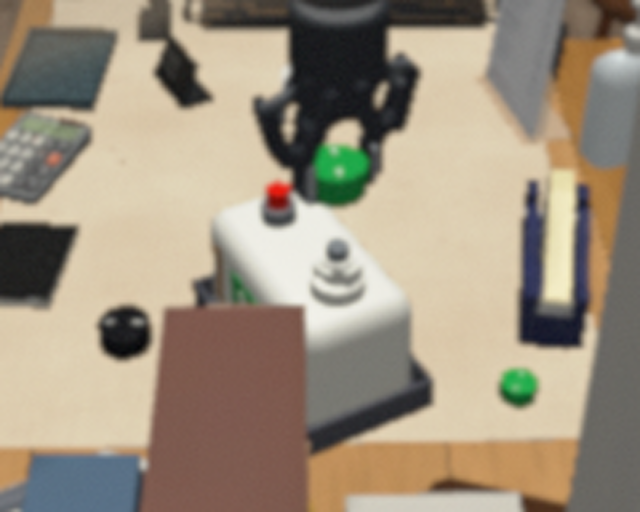

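The cap is held level in the gripper, about 7 cm above the bare neck at (338,250) in the side crop. The vent is up and nothing else has moved.

```bash
python3 -c "
from station import robot
print(robot.close_job())"
```

```text
the job is handed in; nothing more can be done
None
```

I vented the jug, pressed, twisted and lifted off the green cap, and handed the job in with it held level about 7 cm above the neck; nothing else on the counter appeared to move, and the judge's result wasn't shown.

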